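# Push a bearing carrier under a sprung dust hood

## Robot

A 6-joint arm with a two-finger parallel gripper is mounted at the origin on a cart in front of the work surface, level with it; the furniture and walls round the work are solid. World frame = base frame: x ahead of the robot, y to its left, z up, the work surface at z = 0. Lengths are in mm, angles in rad, forces in N, time in s.
With the tool pointing down it reaches from about 400 to 925 mm from the base axis. Payload 12.5 kg.
Tool frame: the origin (TCP) lies midway between the tips of the shut fingers; the grasp point (between the pads) lies 19 mm behind it; z points along the fingers, y is the line along which they close (so a half turn about z gives the same grasp; the last joint's range is limited). The gripper opens to 95 mm and grips with 3 to 60 N. Pads are 20 mm wide; open, the fingers measure 119 mm over their backs; the gripper's body (75 mm by 180 mm) begins 59 mm behind the grasp point.
Start: joints at [1.22, 0.491, 1.559, -0, 1.092, -0.106], TCP at [151.458, 606.389, 214.661] pointing down, gripper open.
Joint ranges: [-3.1, 3.1], [-0.84, 2.19], [0.05, 2.79], [-1.13, 4.28], [0.06, 2.93], [-2.69, 2.69]. Speed limits (rad/s): [2.22, 2.22, 2.79, 3.14, 3.14, 3.14].

## Interface

Orientations are given as [roll, pitch, yaw] about the fixed x, y, z axes, in that order (R = Rz(yaw) Ry(pitch) Rx(roll)).
In Python, from cell import env gives the robot as it stands.
- The arm moves only by the tool arm_command, never from a script. Its argument "targets" is a list of rows, each a list of 5 numbers: the shift along the tool's x, y, z in mm, then the turn about the tool's z in degrees, then the opening, from 0 (shut) to 1 (fully open). In form: [[tx, ty, tz, roll, fingers], ...]. A call has 1 to 5 rows; each row is the pose to reach, as a shift and turn from the pose commanded when the call began, along the tool's axes at that moment; what a row does not reach only later rows make up. A row lasts 1/10 s, in which the tool goes at most 50 mm and 8.59 degrees, less where a joint would pass 70% of its speed; a pose out of reach is approached as far as the arm can. A call with a gripper value outside its range is refused whole. The fingers move at their own pace and stop on an object; the grip force is fixed at half the most. Time passes only in rows, so rows that repeat a pose let the fingers close. It gives the time, the measured TCP pose, the force, the opening and the grip force at its end, in the units of the state.
- env.state(): the state, without advancing time (a new reading comes with each control period).
- env.read_camera(name): name is "scene" or "top" or "wrist"; returns a dict with "frame" (400x640x3 uint8, red, green, blue), "vertical_fov" (degrees; the focal length in pixels is half the picture's height over the tangent of half this angle, whatever the lens; pixels are square), "cx", "cy" (the principal point, pixels), "world_from_camera" (4x4, takes a point from camera to world coordinates); the wrist camera has in their place "hand_eye" (4x4, takes a point from camera to tool coordinates, whose origin is the TCP and whose axes are the flange's). Camera axes: x right, y down, z forward; pixel columns grow to the right and rows downward; lengths in mm; the calibration is good to about 2 mm. A picture is of the moment at which its call begins: read the wrist's pose just before it. There is no depth.
- env.job_done(): hands the job in; it is judged then, once.
The state is a dict: "t": time; "joints": joint angles; "qvel": joint speeds; "tau": joint torques, N m; "eef_pos": TCP position; "tcp_rot": TCP orientation; "ft_force": force on the tool from outside, world axes, zero at the start; "moment": the same for the moment, N m; "opening": opening from 0.0 (shut) to 1.0 (fully open); "grip_force": force on a finger pad.
Only numpy, scipy, OpenCV 4.12 (cv2) and the standard library are available. Lean on these libraries where they do the work, as an engineer would, in place of code of your own. Each camera call takes 0.05 s, during which the arm holds its last target. There are 200 camera calls.

## Task

Press the yellow bar down with one fingertip so that the blue spring-closed hood swings up, and while that finger keeps it open push the orange bearing carrier along the channel with the other fingertip until it is under the hood, past the hood's front lip. Then draw back and let the hood close fully behind it. Only push the carrier, never lift it, and leave the nut, bolt, pliers and tape measure where they are.

Things in the scene. Friction and masses are not known exactly. Their poses are not given: they have to be found in the camera images.
- station: Fixed steel station, x axis = pushing direction (away from the robot), y left, z up; origin on the bench under the channel's centre line. 5 mm thick floor plate from x = -105 to +155 mm. Channel walls: inner faces at y = -35 and +35 mm, tops 17 mm above the bench, x = -105 to +147 mm. Back stop face at x = +143 mm. Hood over the far end (see hood_front, lip).
- hood_front (a point): Middle of the blue hood's front roof edge, at station x = +85, y = +8 mm, 28 mm above the bench when shut; roof 2.5 mm thick, reaching to x = +150 mm. An upright finger can go up to this edge between y = -20 (the nose) and +35 mm. Opened to 0.3 rad, the hood's right edge stands 54 mm above the bench; at the end of travel 63 mm.
- lip (a point): Middle of the lower edge of the retaining lip, part of the hood: a 3 mm plate at station x = 60 to 63 mm, y = -34 to -20 mm, hanging to 11 mm above the bench when shut, so that it stops the carrier. It hangs from a nose of the roof (x = 60 to 87 mm, y = -39 to -20 mm) at the front right and rises with the hood.
- flap (a joint): Hood angle about a hinge along station x at y = +44 mm, 13 mm above the bench. 0 shut, 0.42 rad end of travel; grows as the hood's right side rises and the yellow bar at the left goes down. The lip clears carrier and bearing above 0.25 rad. Sprung shut: pressed at mid-width the bar takes about 5 N to start and 9 N at 0.35 rad. Falls shut when released.
- bar_mid (a point): Yellow bar with black rubber face (flap_c0), rigid with the hood, station x = -100 to +94, y = +49 to +89 mm, 3 mm thick. Shut, it slopes up to the left by 0.2 rad, its top 20 mm above the bench at mid-width (y = +69). At 0.3 rad it slopes down to the left by 0.1, top 12 mm there. Press anywhere along it; a finger may slide along it. This point: middle of its top face (x = -3, y = +69).
- carrier: Orange square plastic carrier with a steel ball bearing set in it, one piece: 66 x 66 mm, 18 mm high, bearing top 21 mm above its underside; 0.3 kg; flat on the station's floor in the channel. Origin: centre of its underside, 5 mm above the bench; x axis along the channel. It starts before the lip; its back is past the lip when its centre is beyond station x = +97 mm; at the back stop, +110.
- nut: Bystander: rusty hex nut, 30 x 34 x 16 mm, right of the station; origin at the centre of its underside.
- bolt: Bystander: rusty hex bolt lying, 72 mm long, 24 mm high, right of the station; origin at the centre of its underside.
- pliers: Bystander: pliers with red handles lying flat, 188 x 51 mm, 14 mm high, left of the station; origin at the centre of the underside.
- tape_measure: Bystander: yellow and black pocket tape measure lying on its side, 69 x 77 x 31 mm, behind right of the station; origin at the centre of its underside.
Things that resemble listed ones, but are neither listed nor needed, are in the scene too. What is shaped like the carrier but pink or red is not meant.

How it is judged (in metres and radians):
On the way, in this order (a step that is already met when the one before it is completed fails the run):
1. a finger on the yellow bar holds the hood open (over 0.25 rad) with the carrier still in front of the lip (value of joint flap above 0.25 rad and contact force between flap_c0 and the fingers above 0.3 N and x of carrier in the frame of station below 0.045 m), for 0.2 s.
2. the carrier has passed the lip (centre past 97 mm) with a finger on the bar still holding the hood open (x of carrier in the frame of station above 0.097 m and value of joint flap above 0.2 rad and contact force between flap_c0 and the fingers above 0.3 N), for 0.1 s.
At the end, for the whole second after the job is handed in: The carrier lies flat in the channel behind the lip (centre past station x = 97 mm, within 6 mm of the centre line), at rest, and the hood is shut (under 0.05 rad) (x of carrier in the frame of station above 0.097 m and y of carrier in the frame of station between -0.006 and 0.006 m and z of carrier in the frame of station below 0.008 m and angle between carrier's own z axis and vertical below 0.1 rad and value of joint flap below 0.05 rad and linear speed of carrier below 0.02 m/s); the robot touches nothing.
It fails at once if the carrier is lifted more than 9 mm off the floor plate or tipped over 0.4 rad (z of carrier in the frame of station above 0.014 m or angle between carrier's own z axis and vertical above 0.4 rad).
It fails at once if the nut is moved more than 20 mm (distance of nut from where it was at the start of the episode above 0.02 m).
It fails at once if the bolt is moved more than 20 mm (distance of bolt from where it was at the start of the episode above 0.02 m).
It fails at once if the pliers are moved more than 20 mm (distance of pliers from where it was at the start of the episode above 0.02 m).
It fails at once if the tape measure is moved more than 20 mm (distance of tape_measure from where it was at the start of the episode above 0.02 m).
It also fails if it takes over 42 s, if anything falls off the work surface, if the arm or the gripper's body presses on something with over 40 N, if the wrist force passes 120 N, or if a joint passes its speed limit or range.

## Working session

There is one attempt and no reset: what is moved stays moved. The work goes in short steps, Python scripts to look and compute and a tool call to move; the robot and the scene stay as the last step left them, time stands still between calls to the robot, and variables do not carry over. Pictures are saved under pics/ and viewed, at most 10 in all, crops included, and the job is handed in when it is done.

Besides the shell and the picture viewer there is one more tool, called by a JSON object that holds its "method" and its "body", one argument or row to a line. arm_command: Moves the arm, as the interface text tells. Its arguments: {"type":"object","properties":{"targets":{"type":"array","items":{"type":"array","items":{"type":"number"}}}},"required":["targets"]}

```bash
mkdir -p pics
python3 - <<'E'
from cell import env
import cv2,json,numpy as np
s=env.state();print(s)
for n in("scene","top"):
    c=env.read_camera(n);cv2.imwrite(f"pics/{n}0.png",c["frame"][:,:,::-1])
    print(n,c["vertical_fov"],c["cx"],c["cy"],np.round(c["world_from_camera"],4).tolist())
E
```

```text
{'t': 0.0, 'joints': array([ 1.22040721e+00,  4.91575039e-01,  1.55943891e+00, -5.41487163e-06,
        1.09168681e+00, -1.05617666e-01]), 'qvel': array([-1.72226359e-03, -1.50220554e-04,  2.26851123e-03, -6.79381195e-05,
        1.87823096e-03,  1.08599387e-04]), 'tau': array([-3.45957444e-03, -6.12651873e+01, -2.58184254e+01,  6.91347336e-02,
        4.82864049e-02, -1.19324468e-04]), 'eef_pos': array([151.36790405, 606.1509149 , 214.0557593 ]), 'tcp_rot': array([-3.14049023e+00, -1.12041442e-04,  2.89682364e+00]), 'ft_force': array([ 0.88667759,  0.40851931, -0.32144818]), 'moment': array([ 0.03100304, -0.00366667, -0.0106357 ]), 'grip_force': 0.0, 'opening': 0.9987432755131285}
scene 53.24869379003022 325.2184578586471 200.32714612634643 [[0.7437, -0.3722, 0.5553, 75.9585], [-0.6683, -0.3939, 0.6311, -501.047], [-0.0161, -0.8404, -0.5417, 523.1774], [0.0, 0.0, 0.0, 1.0]]
top 44.570803485870535 330.6996926328543 198.2317933820032 [[-0.0199, -0.98, 0.1981, 331.6754], [-0.9998, 0.0204, 0.0006, 43.4989], [-0.0047, -0.1981, -0.9802, 1123.4526], [0.0, 0.0, 0.0, 1.0]]
```

View pics/scene0.png

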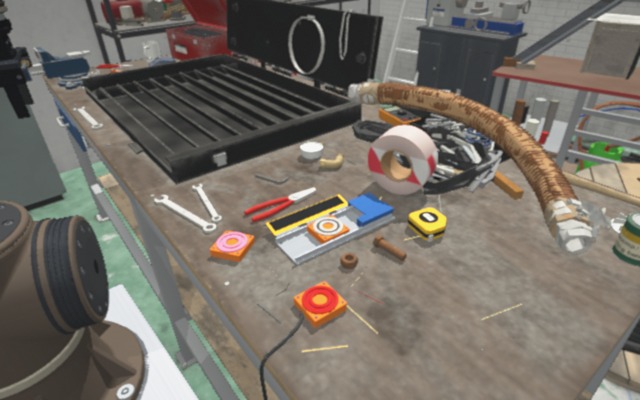

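View pics/top0.png

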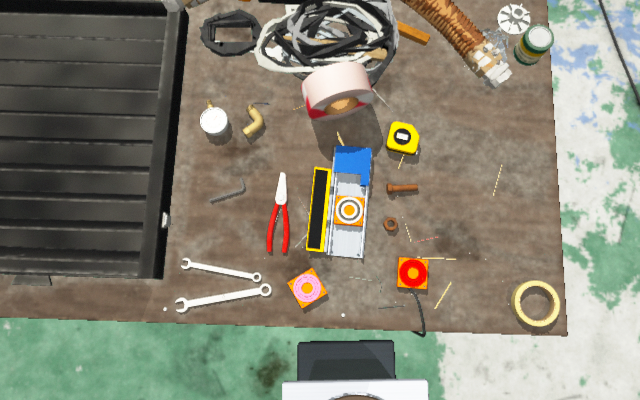

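The top view shows the yellow bar from (321,168) to (315,250), the carrier at (349,210) and the blue hood around (353,165). The pink part is at (307,287) and the red one at (412,272). The scene view agrees.

```bash
cat > h.py <<'E'
from cell import env
import cv2,numpy as np
def cam(n):
    c=env.read_camera(n);f=200/np.tan(np.radians(c["vertical_fov"]/2));return c,f
def cast(c,f,px,z,T=None):
    T=np.array(c["world_from_camera"]) if T is None else T
    px=np.atleast_2d(np.array(px,float))
    d=np.c_[(px[:,0]-c["cx"])/f,(px[:,1]-c["cy"])/f,np.ones(len(px))]@T[:3,:3].T
    return T[:3,3]+d*((z-T[2,3])/d[:,2])[:,None]
def mask(fr,lo,hi,roi):
    h=cv2.cvtColor(fr,cv2.COLOR_RGB2HSV);m=cv2.inRange(h,lo,hi)
    k=np.zeros_like(m);x0,y0,x1,y1=roi;k[y0:y1,x0:x1]=255;return m&k
def biggest(m):
    return max(cv2.findContours(m,0,1)[0],key=cv2.contourArea)
Y=((24,120,120),(34,255,255));B=((100,130,60),(125,255,255));O=((8,140,120),(20,255,255))
E
python3 - <<'E'
from h import *
R={"top":((300,155,335,260),(325,135,380,195),(328,185,372,235)),"scene":((262,190,352,240),(340,190,400,230),(300,212,352,245))}
for n in R:
    c,f=cam(n)
    for nm,col,roi,z in zip("YBO",(Y,B,O),R[n],(20,29,23)):
        k=biggest(mask(c["frame"],*col,roi))[:,0]
        w=cast(c,f,k,z)[:,:2].astype(np.float32)
        (cx,cy),(a,b),an=cv2.minAreaRect(w);box=cv2.boxPoints(((cx,cy),(a,b),an))
        print(n,nm,len(k),round(cx,1),round(cy,1),round(a,1),round(b,1),round(an,2),box.round(0).tolist())
E
```

```text
top Y 243 531.5 72.8 40.2 194.8 83.35 [[432.0, 64.0], [626.0, 42.0], [631.0, 81.0], [437.0, 104.0]]
top B 140 630.4 -6.1 83.2 90.6 83.36 [[581.0, -42.0], [671.0, -53.0], [680.0, 30.0], [590.0, 40.0]]
top O 81 502.7 5.7 64.0 23.0 88.82 [[491.0, -26.0], [514.0, -26.0], [515.0, 37.0], [492.0, 38.0]]
scene Y 180 530.0 70.5 45.8 198.6 83.19 [[429.0, 59.0], [626.0, 36.0], [631.0, 81.0], [434.0, 105.0]]
scene B 112 625.6 -8.7 91.3 100.4 82.57 [[570.0, -47.0], [669.0, -60.0], [681.0, 30.0], [582.0, 43.0]]
scene O 97 518.6 0.0 66.6 73.0 83.21 [[478.0, -29.0], [551.0, -37.0], [559.0, 29.0], [486.0, 37.0]]
```

{"method": "arm_command", "body": {
  "targets": [
    [-34,-36,0,0,0.6],
    [-68,-72,0,0,0.6],
    [-102,-108,0,0,0.6],
    [-136,-144,0,0,0.6],
    [-170,-180,0,0,0.6]
  ]
}}

```text
t: 0.7
eef_pos: [273.2, 388.8, 214.7]
tcp_rot: [3.141, 0.0, 2.897]
ft_force: [-0.0, -0.3, 0.3]
opening: 0.643
grip_force: 0.0
```

{"method": "arm_command", "body": {
  "targets": [
    [-34,-36,0,0,0.6],
    [-68,-72,0,0,0.6],
    [-102,-108,0,0,0.6],
    [-136,-144,0,0,0.6],
    [-170,-180,0,0,0.6]
  ]
}}

```text
t: 1.2
eef_pos: [394.7, 172.8, 214.8]
tcp_rot: [3.141, 0.0, 2.897]
ft_force: [0.8, 0.9, 0.1]
opening: 0.6
grip_force: 0.0
```

{"method": "arm_command", "body": {
  "targets": [
    [-34,-36,0,-4,0.6],
    [-68,-72,0,-7.4,0.6],
    [-101,-107,0,-7.4,0.6],
    [-101,-107,45,-7.4,0.6],
    [-101,-107,90,-7.4,0.6]
  ]
}}

```text
t: 1.7
eef_pos: [467.1, 44.9, 124.1]
tcp_rot: [3.141, 0.003, 3.023]
ft_force: [0.5, 0.8, -0.7]
opening: 0.6
grip_force: 0.0
```

Run:
```python
from h import *
from scipy.spatial.transform import Rotation as Ro
s=env.state();c,f=cam("wrist")
T=np.eye(4);T[:3,:3]=Ro.from_euler("xyz",s["tcp_rot"]).as_matrix();T[:3,3]=s["eef_pos"]
W=T@np.array(c["hand_eye"]);print(W.round(3).tolist(),f,c["cx"],c["cy"],s["eef_pos"],s["tcp_rot"])
np.savez("w.npz",W=W,f=f,cx=c["cx"],cy=c["cy"])
cv2.imwrite("pics/w1.png",c["frame"][:,:,::-1])
```

```text
[[0.117, 0.957, 0.266, 393.28], [0.993, -0.113, -0.032, 54.735], [-0.0, 0.268, -0.963, 292.284], [0.0, 0.0, 0.0, 1.0]] 293.6511494369964 313.35848075148624 198.93946703041482 [467.13254513  44.9057711  124.13893792] [3.1412776  0.00324957 3.02295065]
```

View pics/w1.png

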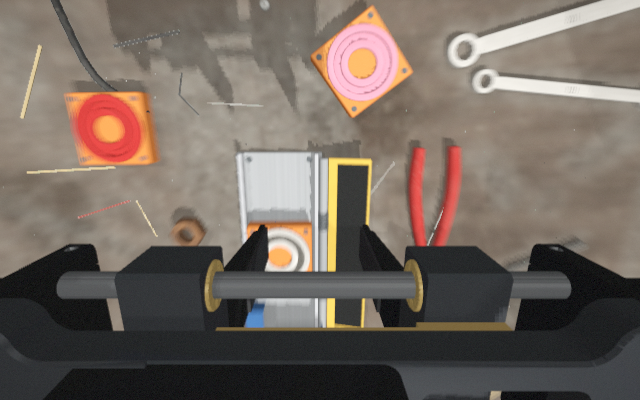

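The wrist view shows the carrier's back edge at row 223 (columns 247 to 312), the bar from column 329 to 371, and the station's front end at row 152. The left finger is over the channel and the right one is near the bar.

Run:
```python
from h import *
d=np.load("w.npz");c=dict(cx=float(d["cx"]),cy=float(d["cy"]));W=d["W"];f=float(d["f"])
u=np.array([.9933,-.1158]);v=np.array([.1158,.9933])
st=lambda p:np.round([(p-[526.5,3.8])@u,(p-[526.5,3.8])@v],1)
for nm,px,z in(("carrier back L",(312,223),23),("carrier back R",(248,223),23),("bar left near",(371,158),24),("bar right near",(329,158),16),("bar left",(370,220),24),("plate near",(280,152),5),("hole",(283,256),26)):
    print(nm,st(cast(c,f,px,z,W)[0,:2]))
s=env.state();print("tcp",st(s["eef_pos"][:2]),s["eef_pos"])
```

```text
carrier back L [-39.1  33.7]
carrier back R [-39.1 -28.7]
bar left near [-102.4   87.7]
bar right near [-101.4   49.8]
bar left [-42.4  89.8]
plate near [-105.8    2.6]
hole [-5.3  4.7]
tcp [-67.2  34.2] [463.69903256  45.56609825 117.82390356]
```

{"method": "arm_command", "body": {
  "targets": [
    [0,0,0,0,0.6],
    [0,0,0,0,0.6],
    [0,0,0,0,0.6]
  ]
}}

```text
t: 2.05
eef_pos: [467.0, 46.8, 126.6]
tcp_rot: [3.141, 0.003, 3.027]
ft_force: [0.5, 0.5, 0.4]
opening: 0.597
grip_force: 0.0
```

{"method": "arm_command", "body": {
  "targets": [
    [0,0,20,0,0.6],
    [0,0,45,0,0.6],
    [0,0,70,0,0.6],
    [0,0,85,0,0.6],
    [0,0,92,0,0.6]
  ]
}}

```text
t: 2.55
eef_pos: [466.6, 46.7, 32.9]
tcp_rot: [3.141, 0.001, 3.027]
ft_force: [-0.2, 0.7, 0.7]
opening: 0.599
grip_force: 0.0
```

{"method": "arm_command", "body": {
  "targets": [
    [0,0,0,0,0.6],
    [0,0,0,0,0.6],
    [0,0,0,0,0.6],
    [0,0,0,0,0.6],
    [0,0,0,0,0.6]
  ]
}}

```text
t: 3.05
eef_pos: [466.3, 46.4, 33.1]
tcp_rot: [3.141, 0.001, 3.026]
ft_force: [0.1, 0.5, 0.1]
opening: 0.6
grip_force: 0.0
```

{"method": "arm_command", "body": {
  "targets": [
    [0,0,5,0,0.6],
    [0,0,9,0,0.6],
    [0,0,13,0,0.6],
    [0,0,15,0,0.6],
    [0,0,15,0,0.6]
  ]
}}

```text
t: 3.55
eef_pos: [466.1, 46.6, 17.3]
tcp_rot: [3.141, -0.0, 3.026]
ft_force: [-0.2, 2.5, 5.1]
opening: 0.597
grip_force: 2.6
```

{"method": "arm_command", "body": {
  "targets": [
    [0,0,2,0,0.6],
    [0,0,4,0,0.6],
    [0,0,5,0,0.6],
    [0,0,6,0,0.6],
    [0,0,6,0,0.6]
  ]
}}

```text
t: 4.05
eef_pos: [466.2, 46.8, 11.6]
tcp_rot: [3.141, 0.0, 3.026]
ft_force: [-1.3, 5.3, 6.9]
opening: 0.603
grip_force: 4.1
```

{"method": "arm_command", "body": {
  "targets": [
    [0,0,0,0,0.6],
    [0,0,0,0,0.6],
    [0,0,0,0,0.6],
    [0,0,0,0,0.6],
    [0,0,0,0,0.6]
  ]
}}

```text
t: 4.55
eef_pos: [466.2, 46.8, 11.7]
tcp_rot: [3.141, 0.0, 3.026]
ft_force: [-0.0, 5.2, 7.5]
opening: 0.601
grip_force: 4.1
```

Run:
```python
from h import *
c,f=cam("scene");cv2.imwrite("pics/s2.png",cv2.resize(c["frame"][150:290,220:430,::-1],None,fx=3.5,fy=3.5,interpolation=2))
```

```text
(no output)
```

View pics/s2.png

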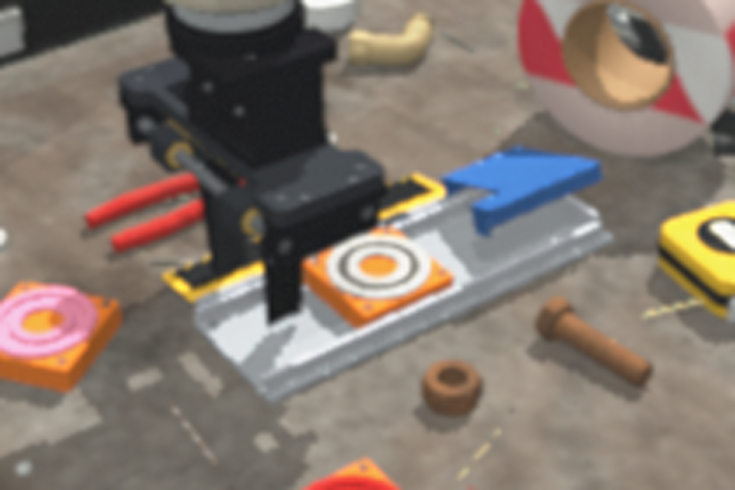

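The hood is up, the pushing finger is in the channel behind the carrier, and the bar finger is pressing. Next I'll work out the hood angle from the nose's front right corner at crop (478,207), lip bottom at (485,235).

Run:
```python
from h import *
c,f=cam("scene");Wi=np.linalg.inv(np.array(c["world_from_camera"]))
u=np.array([.9933,-.1158]);v=np.array([.1158,.9933])
def pr(x,y,z):
    p=np.r_[np.array([526.5,3.8])+x*u+y*v,z,1];q=Wi@p;return np.array([(c["cx"]+f*q[0]/q[2]-220)*3.5,(c["cy"]+f*q[1]/q[2]-150)*3.5]).round(0)
for t in(0,.1,.2,.25,.3,.35,.4):
    def h(x,y,z):
        a,b=y-44,z-13;return pr(x,44+a*np.cos(t)+b*np.sin(t),13-a*np.sin(t)+b*np.cos(t))
    print(t,"nose top",h(60,-39,30.5),"lip low R",h(60,-34,11),"roof far R",h(150,-39,30.5),"nose inner",h(60,-20,30.5))
m=mask(c["frame"],*B,(340,180,400,230));k=biggest(m)[:,0];k=(k-[220,150])*3.5
print("blue extremes",[k[i].tolist() for i in (k[:,0].argmin(),k[:,0].argmax(),k[:,1].argmin(),k[:,1].argmax())])
```

```text
0 nose top [497. 251.] lip low R [491. 273.] roof far R [607. 201.] nose inner [477. 236.]
0.1 nose top [495. 238.] lip low R [491. 263.] roof far R [606. 189.] nose inner [475. 226.]
0.2 nose top [492. 225.] lip low R [490. 252.] roof far R [603. 176.] nose inner [472. 216.]
0.25 nose top [491. 218.] lip low R [490. 246.] roof far R [602. 170.] nose inner [471. 211.]
0.3 nose top [489. 212.] lip low R [489. 240.] roof far R [600. 163.] nose inner [469. 206.]
0.35 nose top [487. 205.] lip low R [488. 234.] roof far R [598. 157.] nose inner [468. 201.]
0.4 nose top [484. 198.] lip low R [486. 228.] roof far R [596. 151.] nose inner [466. 196.]
blue extremes [[444.5, 178.5], [595.0, 175.0], [514.5, 147.0], [479.5, 227.5]]
```

The model puts the hood at about 0.33 rad, so it is clear of the carrier. I'll start pushing.

{"method": "arm_command", "body": {
  "targets": [
    [-5,0,0,0,0.6],
    [-10,0,0,0,0.6],
    [-15,0,0,0,0.6],
    [-19,0,0,0,0.6],
    [-23,0,0,0,0.6]
  ]
}}

```text
t: 5.15
eef_pos: [487.2, 44.0, 11.4]
tcp_rot: [-3.141, -0.004, 3.026]
ft_force: [-8.7, 2.6, 11.1]
opening: 0.598
grip_force: 5.7
```

{"method": "arm_command", "body": {
  "targets": [
    [-5,0,0,0,0.6],
    [-10,0,0,0,0.6],
    [-15,0,0,0,0.6],
    [-20,0,0,0,0.6],
    [-25,0,0,0,0.6]
  ]
}}

```text
t: 5.65
eef_pos: [511.6, 41.2, 11.3]
tcp_rot: [-3.141, -0.005, 3.026]
ft_force: [-9.4, 2.2, 10.3]
opening: 0.598
grip_force: 5.8
```

{"method": "arm_command", "body": {
  "targets": [
    [-5,0,0,0,0.6],
    [-10,0,0,0,0.6],
    [-15,0,0,0,0.6],
    [-20,0,0,0,0.6],
    [-25,0,0,0,0.6]
  ]
}}

```text
t: 6.15
eef_pos: [536.5, 38.4, 11.3]
tcp_rot: [-3.142, -0.005, 3.026]
ft_force: [-9.4, 1.8, 11.1]
opening: 0.597
grip_force: 5.8
```

Run:
```python
from h import *
c,f=cam("scene");cv2.imwrite("pics/s3.png",cv2.resize(c["frame"][150:290,220:430,::-1],None,fx=3.5,fy=3.5,interpolation=2))
print(env.state())
```

```text
{'t': 6.2, 'joints': array([-5.17158530e-02,  6.65490057e-01,  1.93822112e+00,  4.23615270e-04,
        5.41764170e-01, -1.50742233e+00]), 'qvel': array([-0.00087523, -0.00440909,  0.01205854,  0.00049247, -0.02259582,
       -0.0003693 ]), 'tau': array([ -0.73308052, -57.03285098, -13.93530786,  -0.19714264,
        -1.59774162,   0.15840882]), 'eef_pos': array([537.50408238,  38.22539863,  11.37528701]), 'tcp_rot': array([-3.14156334, -0.00388869,  3.02613937]), 'ft_force': array([-6.20480883,  1.99144323,  7.23490855]), 'moment': array([0.56327107, 1.1422168 , 0.18738609]), 'grip_force': 4.586742806568509, 'opening': 0.59776628028278}
```

View pics/s3.png

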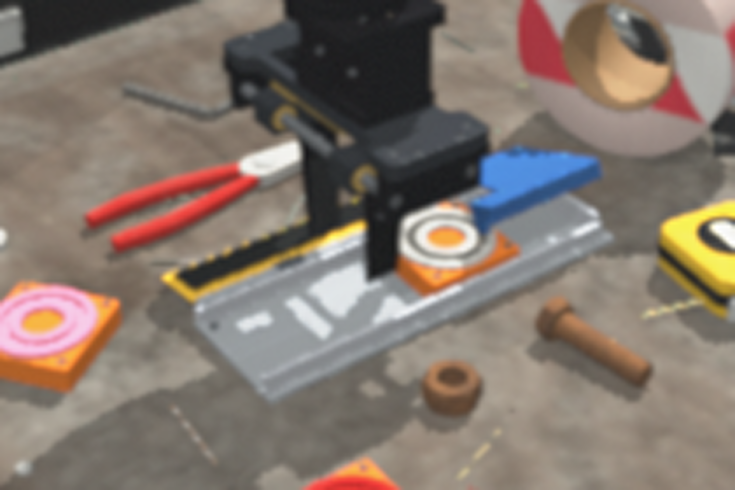

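The carrier's front is sliding under the raised lip at (487,215) and the neighbours haven't moved. About 56 mm remain.

{"method": "arm_command", "body": {
  "targets": [
    [-5,0,0,0,0.6],
    [-10,0,0,0,0.6],
    [-15,0,0,0,0.6],
    [-20,0,0,0,0.6],
    [-25,0,0,0,0.6]
  ]
}}

```text
t: 6.7
eef_pos: [561.5, 35.5, 11.3]
tcp_rot: [-3.142, -0.005, 3.026]
ft_force: [-9.3, 1.5, 9.5]
opening: 0.599
grip_force: 5.4
```

{"method": "arm_command", "body": {
  "targets": [
    [-5,0,0,0,0.6],
    [-10,0,0,0,0.6],
    [-15,0,0,0,0.6],
    [-20,0,0,0,0.6],
    [-23,0,0,0,0.6]
  ]
}}

```text
t: 7.2
eef_pos: [584.7, 32.8, 11.3]
tcp_rot: [3.142, -0.004, 3.026]
ft_force: [-7.8, 1.3, 8.8]
opening: 0.601
grip_force: 5.5
```

{"method": "arm_command", "body": {
  "targets": [
    [-3,0,0,0,0.6],
    [-6,0,0,0,0.6],
    [-8,0,0,0,0.6],
    [-8,0,0,0,0.6],
    [-8,0,0,0,0.6]
  ]
}}

```text
t: 7.7
eef_pos: [592.8, 31.9, 11.3]
tcp_rot: [3.142, -0.004, 3.026]
ft_force: [-7.1, 1.8, 8.8]
opening: 0.602
grip_force: 4.6
```

Run:
```python
from h import *
c,f=cam("scene");cv2.imwrite("pics/s4.png",cv2.resize(c["frame"][150:290,220:430,::-1],None,fx=3.5,fy=3.5,interpolation=2))
p=env.state()["eef_pos"];q=p[:2]-[526.5,3.8];print(p,q@[.9933,-.1158],q@[.1158,.9933])
```

```text
[592.74389639  31.88236732  11.31580493] 62.54812414354202 35.56525866366749
```

View pics/s4.png

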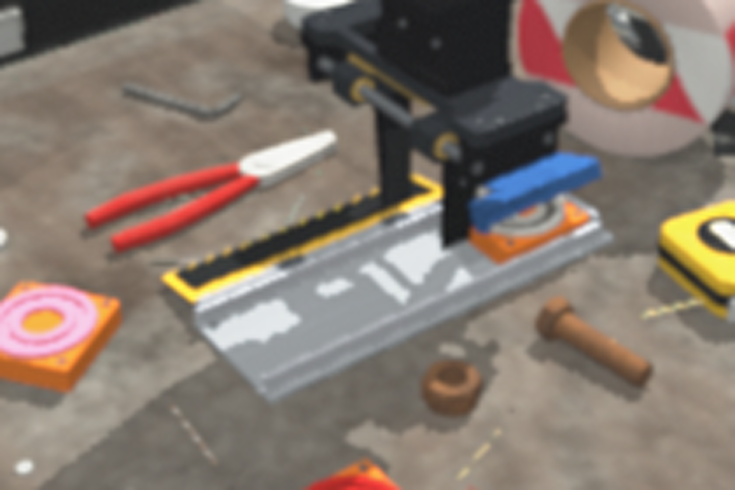

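The carrier is under the hood with its back right bottom corner at about (497,262). I'll check that corner against the projection and push 3 mm more for margin.

{"method": "arm_command", "body": {
  "targets": [
    [-1,0,0,0,0.6],
    [-2,0,0,0,0.6],
    [-3,0,0,0,0.6],
    [-3,0,0,0,0.6]
  ]
}}

```text
t: 8.15
eef_pos: [594.8, 31.6, 11.3]
tcp_rot: [3.142, -0.006, 3.026]
ft_force: [-10.5, 1.8, 10.6]
opening: 0.598
grip_force: 7.1
```

Run:
```python
from h import *
c,f=cam("scene")
for px,z in(((497,262),5),((474,233),23)):
    w=cast(c,f,(220+px[0]/3.5,150+px[1]/3.5),z)[0,:2]-[526.5,3.8];print(w@[.9933,-.1158],w@[.1158,.9933])
```

```text
75.95309292750787 -21.23453001361504
67.76350283303431 -7.885240017214443
```

{"method": "arm_command", "body": {
  "targets": [
    [6,0,0,0,0.6],
    [14,0,0,0,0.6],
    [24,0,0,0,0.6],
    [34,0,0,0,0.6],
    [40,0,0,0,0.6]
  ]
}}

```text
t: 8.7
eef_pos: [559.2, 35.9, 12.4]
tcp_rot: [3.141, 0.005, 3.025]
ft_force: [5.9, 1.3, 7.1]
opening: 0.601
grip_force: 3.8
```

{"method": "arm_command", "body": {
  "targets": [
    [0,0,-3,0,0.6],
    [0,0,-6,0,0.6],
    [0,0,-10,0,0.6],
    [0,0,-15,0,0.6],
    [0,0,-25,0,0.6]
  ]
}}

```text
t: 9.2
eef_pos: [556.8, 35.9, 36.4]
tcp_rot: [-3.142, -0.002, 3.026]
ft_force: [-0.1, 0.4, 0.1]
opening: 0.598
grip_force: 0.0
```

{"method": "arm_command", "body": {
  "targets": [
    [0,0,-20,0,0.6],
    [0,0,-50,0,0.6],
    [30,0,-80,0,0.6],
    [70,0,-100,0,0.6],
    [90,0,-110,0,0.6]
  ]
}}

```text
t: 9.7
eef_pos: [465.6, 46.6, 148.4]
tcp_rot: [3.141, 0.0, 3.026]
ft_force: [0.1, -0.1, 0.9]
opening: 0.601
grip_force: 0.0
```

{"method": "arm_command", "body": {
  "targets": [
    [0,0,0,0,0.6],
    [0,0,0,0,0.6],
    [0,0,0,0,0.6],
    [0,0,0,0,0.6],
    [0,0,0,0,0.6]
  ]
}}

```text
t: 10.2
eef_pos: [468.4, 46.1, 146.0]
tcp_rot: [3.142, -0.001, 3.026]
ft_force: [0.2, 0.9, -0.2]
opening: 0.603
grip_force: 0.0
```

Run:
```python
from h import *
c,f=cam("scene");cv2.imwrite("pics/s5.png",cv2.resize(c["frame"][150:290,220:430,::-1],None,fx=3.5,fy=3.5,interpolation=2))
```

```text
(no output)
```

View pics/s5.png

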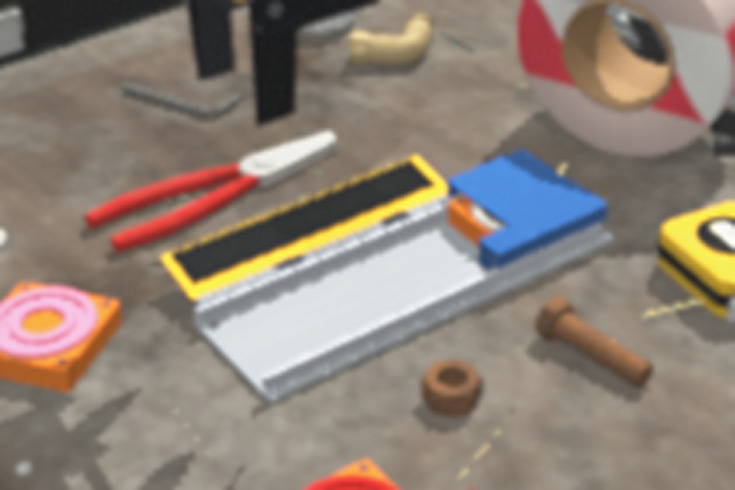

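The hood is fully shut: its far right corner is at (607,202), matching the 0 rad prediction of (607,201). The carrier is behind the lip and nothing else has moved.

```bash
python3 -c "
from cell import env
print(env.job_done())"
```

```text
the job is handed in; nothing more can be done
None
```

I handed in the job at about 10 s of the 42 s allowed: the carrier sits under the hood behind the lip, with its centre at about x = 107 mm by finger position. The last picture shows the hood shut, the bystanders unmoved and the robot clear; no verdict came back.

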